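# Torque the swivel nut of a monitor arm

### The arm

A 7-joint arm with a two-finger parallel gripper is mounted at the origin on the work surface. World frame = base frame: x ahead of the robot, y to its left, z up, the work surface at z = 0. Lengths are in mm, angles in rad, forces in N, time in s.
With the tool pointing down it reaches from about 400 to 875 mm from the base axis. Payload 4.4 kg.
Tool frame: the origin (TCP) lies at the very end of the fingers, on their centre line; the grasp point (between the pads) lies 19 mm behind it; y points along the fingers, x is the direction in which the jaws open and shut, and the axes are right-handed (so a half turn about y gives the same grasp; the last joint's range is limited). The gripper opens to 85 mm and grips with 20 to 120 N. Pads are 22 mm wide; open, the fingers measure 114 mm over their backs; the gripper's body (76 mm by 85 mm) begins 54 mm behind the grasp point. The pads swing forward as they close: fully open they stand 13 mm farther back than shut.
Start: joints at [1.209, 0.628, 0.038, 1.517, -0.027, 0.996, -0.02], TCP at [189.506, -621.776, 231.313] pointing down, gripper open.
Joint ranges: [-3.06, 3.06], [-0.37, 2.12], [-1.25, 1.32], [0.18, 2.47], [-1.1, 4.24], [0.23, 1.98], [-2.94, 2.94]. Speed limits (rad/s): [2.57, 2.57, 3.14, 3.14, 3.14, 3.14, 3.14].

### API

Orientations are given as [roll, pitch, yaw] about the fixed x, y, z axes, in that order (R = Rz(yaw) Ry(pitch) Rx(roll)).
In Python, from cell import readout, eyes, finish_job gives the robot as it stands. The module is installed in compiled form; this text tells all that it offers.
- The arm moves only by the tool apply_moves, never from a script. Its argument "commands" is a list that holds one entry, the list of rows, each a list of 6 numbers: the shift along the tool's x, y, z in units of 0.04 m (1.0 is 0.04 m), then the turn, a rotation vector about the tool's x, y, z in units of 5 degrees (1.0 is 5 degrees). A call has 1 to 8 rows; each row shifts and turns the pose as measured when the row begins, along the tool's axes as they then stand; what a row does not reach is not made up. A row lasts 1/12 s, in which the tool goes at most 41.7 mm and 7.16 degrees, less where a joint would pass 70% of its speed; a pose out of reach is approached as far as the arm can. A call with a number of a shift or a turn outside -1 to 1 is refused whole. A call with a gripper value outside its range is refused whole. "claw" is the finger opening in mm, from 0 to 85.4, set as the call begins (left out, the last holds). The fingers move at their own pace and stop on an object; the grip force is fixed at half the most. Time passes only in rows, so rows that do not move let the fingers close. It gives the time, the measured TCP pose, the force and the opening at its end, in the units of the state.
- readout.read_state(): the state, without advancing time (a new reading comes with each control period).
- eyes.get_image(name): name is "scene" or "top"; returns a dict with "image" (400x640x3 uint8, red, green, blue), "mtx" (3x3 intrinsics, pixels), "k1" (the pictures are not rectified: a ray, as slopes to the right and down, at radius r is drawn at 1 + k1 r^2 times it, then the intrinsics apply), "rvec" (rotation vector, rad) and "tvec" (3), from world to camera coordinates, as OpenCV has them. Camera axes: x right, y down, z forward; pixel columns grow to the right and rows downward; lengths in mm; the calibration is good to about 2 mm. A picture is of the moment at which its call begins. There is no depth.
- finish_job(): hands the job in, once; it reports no verdict.
The state is a dict: "clock": time; "qpos": joint angles; "qd": joint speeds; "tau": joint torques, N m; "eef_pos": TCP position; "tool_rot": TCP orientation; "force": force on the tool from outside, world axes, zero at the start; "torque": the same for the moment, N m; "width": finger opening in mm.
Only numpy, scipy, OpenCV 4.12 (cv2) and the standard library are available. Lean on these libraries where they do the work, as an engineer would, in place of code of your own. Each camera call takes 0.05 s, during which the arm holds its last target. There are 200 camera calls.

### The job

The slotted ring nut on the monitor arm's swivel hub is only finger-tight. Pick up the click wrench from the black desk pad, set its ring over the spindle without forcing it and its teeth fully down into the nut's slots, and tighten clockwise until the wrench's handle gives way at its joint; then stop, before the handle folds on to its stop, and do not turn the nut back. Lift the wrench off, lay it flat on the pad again, teeth down as it lay before, and leave the mug, mouse and stapler alone.

Things in the scene. Friction and masses are not known exactly. Their poses are not given: they have to be found in the camera images.
- wrench: Head of a steel click wrench, 230 mm long, 0.5 to 0.75 kg, lying on teeth and grip. Origin: on the ring's axis at the level of the teeth tips; z up; handle along -x. Ring 50 mm across, z = 8 to 18 mm, bore 26 mm. Under it six teeth, 60 degrees apart, one on +x: 7 mm wide, 8 mm long (z 0 to 8), 15.5 to 23.5 mm from the axis. Neck to x = -59, 19 mm wide, 26 high; tube. Centre of mass x = -97 mm.
- click (a joint): Breakaway joint between head and handle about the upright pivot pin. 0 = straight, held rigid by a preloaded spring up to 0.7 N m about the pivot (8 N square to the handle at wrench_grip). Beyond that the handle gives way clockwise from above at nearly constant pull while the tight nut stands still: 0.10 rad or more is the trip, hard stop at 0.35. Let go, it springs back to 0.
- wrench_ring (a point): The wrench's origin: on the ring's axis, at the level of the teeth tips.
- wrench_pivot (a point): Pivot pin of the breakaway joint, on the head, 45 mm from the ring's axis towards the handle, 16 mm above the teeth tips.
- wrench_grip (a point): Good place to hold the handle, 130 mm from the ring's axis, 16 mm above the level of the teeth tips; moves with the handle. The black rubber grip is flat-sided, 26 mm wide (y), 32 mm high (z 0 to 32, bottom level with the teeth tips), from x = -105 to -220 mm of the wrench.
- nut_seat (a point): On the nut's axis, where the teeth tips lie when the wrench is fully down, 36.5 mm above the desk; z up, x along a slot, turning with the nut. Steel ring nut 50 mm across; six slots 10 mm wide (teeth 7), 60 degrees apart, open at top and rim; its top is 8 mm above this point, where teeth stand if not over slots (fit within 3 degrees). The ring then rests on the nut's top.
- nut (a joint): Turn of the nut, growing clockwise seen from above (tightening), from an arbitrary zero. It turns with light friction (0.2 N m) and has some 25 to 50 degrees to go until it is tight and stands still. It can be turned back as easily; the teeth have about 4 degrees of free play in the slots either way.
- foot: Fixed foot of a monitor arm, origin on the hub's axis on the desk: dark plate 130 by 120 by 8 mm; round hub 68 mm across up to 30 mm, the nut on it; through the nut a spindle 24 mm across with a chamfered end, up to 56.5 mm (it guides the ring, 1 mm play all round). The folded lower arm, 46 mm wide, up to 28 mm high, runs along +x to an elbow 60 mm across, 62 mm high, at x = 210 mm.
- pad: Black desk pad, fixed, 320 by 320 mm, 3 mm thick, origin at the middle of its underside. The wrench lies on it.
- mug: White mug, 80 mm across, 85 mm high, handle to its +y. Origin at the middle of its underside. Leave it alone.
- mouse: Dark computer mouse, 110 by 62 mm, 35 mm high. Origin at the middle of its underside. Leave it alone.
- stapler: Black stapler, 135 by 36 mm, 55 mm high. Origin at the middle of its underside. Leave it alone.

How it is judged (in metres and radians):
On the way, in this order (a step that is already met when the one before it is completed fails the run):
1. the ring is over the spindle and the teeth fully down in the nut's slots, handle straight (horizontal distance between wrench_ring and nut_seat below 0.004 m and z of wrench_ring in the frame of nut_seat below 0.004 m and value of joint click below 0.05 rad), for 0.2 s.
2. with the teeth still down in the slots and the nut come up tight and standing, the handle has given way by 0.10 rad or more (value of joint click above 0.1 rad and value of joint nut above 0.75 rad and velocity of joint nut below 0.1 rad/s and horizontal distance between wrench_ring and nut_seat below 0.004 m and z of wrench_ring in the frame of nut_seat below 0.006 m), for 0.05 s.
At the end, for the whole second after the job is handed in: The wrench lies at rest, let go, flat on the pad, teeth down (within 4 mm and 0.08 rad), ring centre and grip point both over the pad, handle straight; the nut is still tight, not turned back by more than about 0.1 rad (x of wrench_ring in the frame of pad between -0.16 and 0.16 m and y of wrench_ring in the frame of pad between -0.16 and 0.16 m and x of wrench_grip in the frame of pad between -0.16 and 0.16 m and y of wrench_grip in the frame of pad between -0.16 and 0.16 m and z of wrench_ring in the frame of pad below 0.007 m and angle between wrench's own z axis and vertical below 0.08 rad and value of joint click below 0.03 rad and linear speed of wrench below 0.02 m/s and value of joint nut above 0.75 rad); the robot touches nothing.
It fails at once if the handle is folded on to near its stop (0.30 rad): the nut is over-tightened (value of joint click above 0.3 rad).
It fails at once if the wrench is forced against the spindle, hub or foot (contact force between wrench and foot above 40 N).
It fails at once if the mug, mouse or stapler is disturbed (distance of any of mug, mouse, stapler from where it was at the start of the episode above 0.015 m).
It also fails if it takes over 64 s, if anything falls off the work surface, if the arm or the gripper's body presses on something with over 40 N, if the wrist force passes 120 N, or if a joint passes its speed limit or range.

## Working session

There is one attempt and no reset: what is moved stays moved. The work goes in short steps, Python scripts to look and compute and a tool call to move; the robot and the scene stay as the last step left them, time stands still between calls to the robot, and variables do not carry over. Pictures are saved under pics/ and viewed, about 8 in all and at most 12, crops included, and the job is handed in when it is done.

Besides the shell and the picture viewer there is one more tool, called as name(argument=value, ...) on one line, values as JSON. apply_moves: Moves the arm, as the interface text tells. Shifts and turns lie within -1 to 1; 1 stands for 0.04 m of shift or 5 degrees of turn. Its arguments: {"type":"object","properties":{"commands":{"type":"array"},"claw":{"type":"number"}},"required":["commands"]}

```bash
mkdir -p pics; cat > h.py <<'E'
import numpy as np, cv2
from cell import readout, eyes
from scipy.spatial.transform import Rotation as Ro
def shot(n,f):
    d=eyes.get_image(n); np.savez(f'pics/{f}.npz',**d); cv2.imwrite(f'pics/{f}.png',d['image'][:,:,::-1]); return d
def load(f): return dict(np.load(f'pics/{f}.npz'))
def dist(d): return np.array([float(d['k1']),0,0,0,0])
def proj(d,P): return cv2.projectPoints(np.atleast_2d(np.float64(P)),np.float64(d['rvec']),np.float64(d['tvec']),d['mtx'],dist(d))[0][:,0]
def ray(d,uv):
    n=cv2.undistortPoints(np.float64([[uv]]),d['mtx'],dist(d))[0,0]
    R=cv2.Rodrigues(np.float64(d['rvec']))[0]; t=np.float64(d['tvec']).ravel()
    v=R.T@np.array([n[0],n[1],1]); return -R.T@t, v/np.linalg.norm(v)
def onz(d,uv,z):
    c,v=ray(d,uv); return c+v*(z-c[2])/v[2]
def tri(d1,p1,d2,p2):
    (c1,v1),(c2,v2)=ray(d1,p1),ray(d2,p2)
    s=np.linalg.lstsq(np.c_[v1,-v2],c2-c1,rcond=None)[0]
    a,b=c1+s[0]*v1,c2+s[1]*v2; return (a+b)/2,np.linalg.norm(a-b)
E
python3 - <<'E'
from h import *
for n in ('top','scene'):
    d=shot(n,n+'0'); print(n,d['k1'],d['mtx'].round(1).tolist(),ray(d,(320,200)))
s=readout.read_state();print({k:np.round(v,3).tolist() for k,v in s.items()})
E
```

```text
top -0.0869157331109775 [[456.0, 0.0, 310.6], [0.0, 456.0, 192.8], [0.0, 0.0, 1.0]] (array([ 321.68738509,  -52.84995568, 1392.93665517]), array([ 0.16967634, -0.01915444, -0.98531368]))
scene -0.032408577589752637 [[425.5, 0.0, 309.6], [0.0, 425.5, 195.4], [0.0, 0.0, 1.0]] (array([1319.42575578,  563.64184518,  698.64274739]), array([-0.6675873 , -0.49244993, -0.55840869]))
{'clock': 0.1, 'qpos': [1.209, 0.629, 0.038, 1.518, -0.027, 0.996, -0.02], 'qd': [-0.0, -0.002, 0.0, -0.002, 0.0, 0.0, -0.0], 'tau': [0.002, -56.453, 1.23, -19.397, 0.011, 0.005, -0.0], 'eef_pos': [189.35, -621.225, 230.478], 'tool_rot': [-1.571, 0.002, -1.275], 'force': [-0.493, 0.278, 0.689], 'torque': [0.032, -0.001, -0.057], 'width': 85.41}
```

View pics/top0.png

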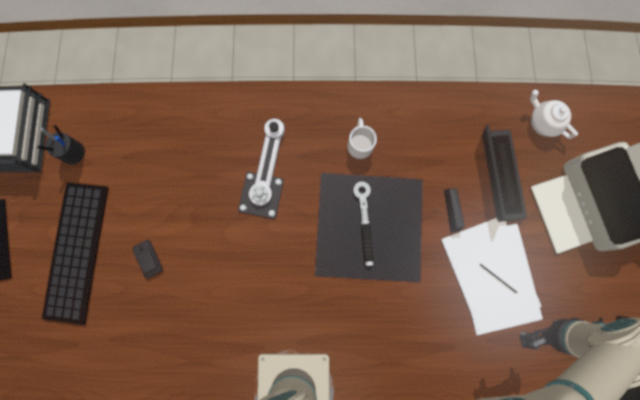

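View pics/scene0.png

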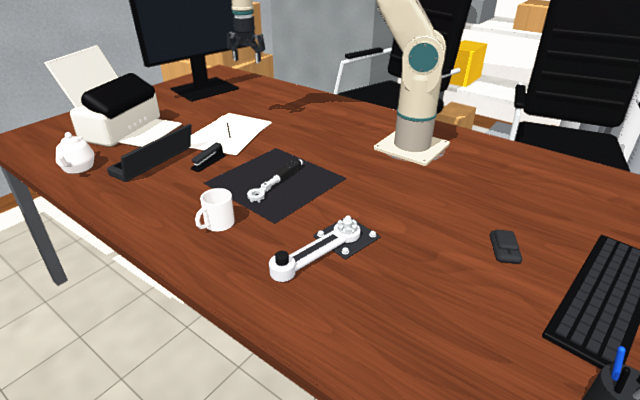

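```bash
python3 - <<'E'
from h import *
a=load('top0')['image'][:,:,::-1]; b=load('scene0')['image'][:,:,::-1]
r=lambda i,x,y,w,h,s:cv2.resize(i[y:y+h,x:x+w],None,fx=s,fy=s,interpolation=cv2.INTER_CUBIC)
cv2.imwrite('pics/c1.png',np.vstack([np.hstack([r(a,230,170,66,50,6),r(a,340,175,66,50,6)]),np.hstack([r(b,315,205,66,50,6),r(b,240,155,66,50,6)])]))
E
```

```text
(no output)
```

View pics/c1.png

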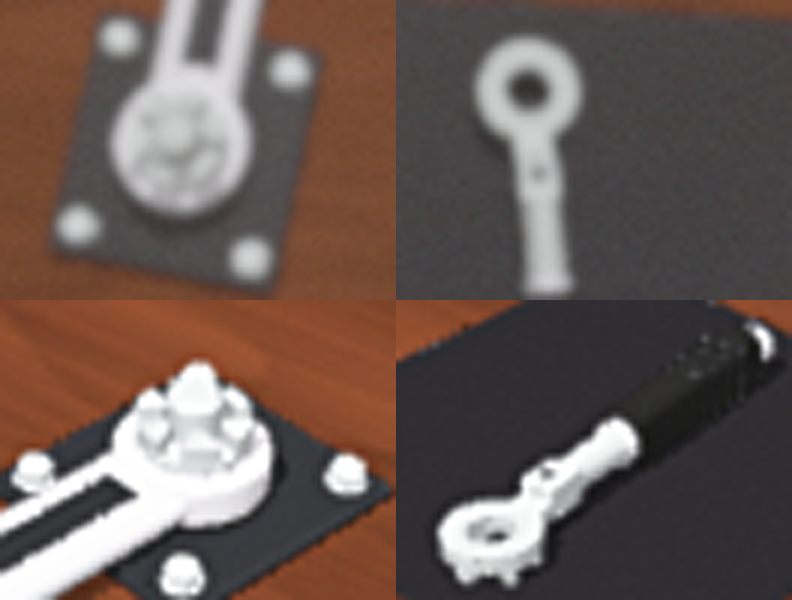

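```bash
python3 - <<'E'
from h import *
T,S=load('top0'),load('scene0')
f=lambda x,y,x0,y0:((x+.5)/6-.5+x0,(y+.5)/6-.5+y0)
print('nadir',proj(T,[[321.7,-52.8,0]]))
# hub
print('hub top z30',onz(T,f(181,145,230,170),30), 'spindle',tri(T,f(176,122,230,170),S,f(200,372-300,315,205)))
for n,p in dict(a=(119,37),b=(290,69),c=(77,225),d=(250,259)).items(): print('bolt',n,onz(T,f(*p,230,170),14))
print('boltS',[onz(S,f(x,y-300,315,205),12).round(1) for x,y in((35,470),(182,575),(347,474))])
# wrench
rt=f(528,90,0,0); rt=f(528-396,90,340,175); rs=f(496-396,532-300,240,155)
print('ring',tri(T,rt,S,rs),onz(T,rt,21))
print('pivot',tri(T,f(540-396,172,340,175),S,f(548-396,470-300,240,155)))
print('end',tri(T,(369,265),S,f(765-396,340-300,240,155)), onz(T,(369,265),19))
print('pad',[onz(T,p,3).round(1) for p in((321,174),(422,180),(420,281),(316,277))])
E
```

```text
nadir [[311.38177554 278.50130192]]
hub top z30 [575.99454826 103.94570854  30.        ] spindle (array([580.07945844, 104.05826423,  65.33665844]), np.float64(3.46179050964744))
bolt a [635.89569121 139.07203817  14.        ]
bolt b [618.75454418  50.23672265  14.        ]
bolt c [537.48045922 158.29554955  14.        ]
bolt d [519.86808157  69.46616159  14.        ]
boltS [array([620.1,  50.4,  12. ]), array([638.6, 139.3,  12. ]), array([540.1, 158.4,  12. ])]
ring (array([ 590.72420797, -207.53716616,   16.90405103]), np.float64(0.6293337145549387)) [ 590.12854037 -207.32313776   21.        ]
pivot (array([ 546.55105239, -211.89999123,   29.25732411]), np.float64(0.9044676785659435))
end (array([ 360.53340308, -224.47018333,   18.29503411]), np.float64(1.488370285170154)) [ 360.94658077 -224.9932765    19.        ]
pad [array([643.5, -83.4,   3. ]), array([ 624., -400.,    3.]), array([ 312.5, -380.4,    3. ]), array([326.1, -66.7,   3. ])]
```

```bash
cat > fit.py <<'E'
from h import *
from scipy.optimize import least_squares
from scipy.ndimage import map_coordinates
def gray(d): return cv2.cvtColor(d['image'],cv2.COLOR_RGB2GRAY).astype(float)
def circ(d,c,r,z,angs,span=7):
    """edge points radially about c in plane z: returns radius of steepest falling edge"""
    g=gray(d); rr=np.arange(r-span,r+span,.25); out=[]
    for a in angs:
        P=np.c_[c[0]+rr*np.cos(a),c[1]+rr*np.sin(a),np.full(len(rr),z)]
        uv=proj(d,P); v=map_coordinates(g,[uv[:,1],uv[:,0]],order=1)
        v=np.convolve(v,np.ones(9)/9,'same'); gr=np.abs(np.gradient(v))[6:-6]; w=gr**4
        q=(rr[6:-6]*w).sum()/w.sum(); out.append((c[0]+q*np.cos(a),c[1]+q*np.sin(a)))
    return np.array(out)
def fitc(d,c,r,z,angs,n=6):
    c=np.array(c,float)
    for _ in range(n):
        p=circ(d,c,r,z,angs)
        s=least_squares(lambda x:np.hypot(*(p-x[:2]).T)-x[2],[*c,r],loss='soft_l1'); c=s.x[:2]
    return s.x, np.sqrt(np.mean(s.fun**2))
E
python3 - <<'E'
from fit import *
T,S=load('top0'),load('scene0')
D=np.radians
arm=D(-12) 
print('hubT',fitc(T,(577,104),34,30,arm+D(np.arange(60,301,5))))
print('ringT',fitc(T,(590.5,-207.4),25,21,D(5)+D(np.arange(-140,141,5))))
print('ringS',fitc(S,(590.5,-207.4),25,21,D(np.arange(-0,180,5))), fitc(S,(590.5,-207.4),25,21,D(np.arange(180+40,360,5))))
print('hubS far',fitc(S,(577,104),34,30,arm+D(np.arange(100,221,5))))
for n,d in(('T',T),('S',S)):
  for b in((636,139),(619,50),(537,158),(520,69)): print(n,'bolt',proj(d,[[*b,14]]).round(1))
# unwrap nut
a=np.arange(0,360,3.); im=[]
for d in(T,S):
  for r in(16,18,20,22,24):
    for z in(44.5,):
      uv=proj(d,np.c_[577+r*np.cos(D(a)),104.2+r*np.sin(D(a)),np.full(len(a),z)])
      v=map_coordinates(gray(d),[uv[:,1],uv[:,0]],order=1); h=((v-v.mean())*np.exp(-6j*D(a))).mean()
      print(r,abs(h).round(2),'bright phase deg',(-np.degrees(np.angle(h))/6).round(1),v.std().round(1))
def render(d,s,name,c,phi,x0,y0):
    i=cv2.resize(d['image'][y0:y0+50,x0:x0+66,::-1],None,fx=6,fy=6,interpolation=cv2.INTER_CUBIC); return i
E
```

```text
hubT (array([576.88040252, 104.02614392,  35.06463851]), np.float64(0.20679403823027215))
ringT (array([ 590.36553722, -207.33886033,   26.68034556]), np.float64(0.26508677714202333))
ringS (array([ 594.60148251, -207.88830093,   27.37315308]), np.float64(0.8591382448340262)) (array([ 594.95305014, -204.4846295 ,   27.45191893]), np.float64(0.8084317705339759))
hubS far (array([590.82433748,  99.73083491,  43.5268369 ]), np.float64(2.476715953109601))
T bolt [[249.4 175.7]]
T bolt [[278. 181.]]
T bolt [[242.5 207.2]]
T bolt [[271.4 212.7]]
S bolt [[345.4 249.2]]
S bolt [[320.5 232. ]]
S bolt [[373.  232.3]]
S bolt [[347.9 216.8]]
16 2.09 bright phase deg -18.5 11.1
18 2.78 bright phase deg -19.5 10.8
20 2.77 bright phase deg -19.4 11.4
22 2.35 bright phase deg -19.5 13.0
24 1.38 bright phase deg -19.8 15.4
16 3.07 bright phase deg 27.7 20.6
18 5.1 bright phase deg -24.1 28.4
20 10.19 bright phase deg -21.6 38.4
22 14.7 bright phase deg -20.6 49.1
24 15.53 bright phase deg -22.2 64.3
```

```bash
cat > plan.py <<'E'
import sys
from h import *
def state():
    s=readout.read_state(); p=np.array(s['eef_pos']); R=Ro.from_euler('xyz',s['tool_rot']); return s,p,R
def show():
    s,p,R=state(); print('t',round(s['clock'],2),'p',p.round(1),'rot',np.degrees(s['tool_rot']).round(2),'F',np.round(s['force'],1),'M',np.round(s['torque'],2),'w',round(s['width'],1),'q17',np.round(s['qpos'],2)[[0,2,6]])
def goto(x,y,z,yawdeg):
    s,p,R=state(); show()
    G=Ro.from_euler('xyz',[-90,0,yawdeg],degrees=True)
    rv=np.degrees((R.inv()*G).as_rotvec()); print('TOTAL turn units now',(rv/5).round(2),'| TOTAL shift units, in present axes',(R.inv().apply(np.array([x,y,z])-p)/40).round(2),'| in goal axes',(G.inv().apply(np.array([x,y,z])-p)/40).round(2))
if __name__=='__main__':
    goto(*map(float,sys.argv[1:])) if len(sys.argv)>1 else show()
E
python3 plan.py 460.8 -217.3 120 -85.6
```

```text
t 0.1 p [ 189.4 -621.2  230.5] rot [-90.     0.1  -73.05] F [-0.5  0.3  0.7] M [ 0.03 -0.   -0.06] w 85.4 q17 [ 1.21  0.04 -0.02]
TOTAL turn units now [ 0.    2.51 -0.02] | TOTAL shift units, in present axes [-7.68  2.78  9.44] | in goal axes [-9.55  2.76  7.54]
```

apply_moves(commands=[[[0,0,0,0,0.84,0],[0,0,0,0,0.84,0],[0,0,0,0,0.84,0],[-0.6,0,0.47,0,0,0],[-0.6,0,0.47,0,0,0],[-0.6,0,0.47,0,0,0],[-0.6,0,0.47,0,0,0],[-0.6,0,0.47,0,0,0]]])

```text
clock: 0.77
eef_pos: [269.5, -495.7, 225.5]
tool_rot: [-1.579, 0.004, -1.521]
force: [1.1, 0.3, -0.4]
width: 85.3
```

apply_moves(commands=[[[-0.6,0.1,0.47,0,0,0],[-0.6,0.1,0.47,0,0,0],[-0.6,0.1,0.47,0,0,0],[-0.6,0.1,0.47,0,0,0],[-0.6,0.1,0.47,0,0,0],[-0.6,0.1,0.47,0,0,0],[-0.6,0.1,0.47,0,0,0],[-0.6,0.1,0.47,0,0,0]]])

```text
clock: 1.43
eef_pos: [414.1, -285.0, 190.9]
tool_rot: [-1.58, 0.005, -1.523]
force: [0.1, -0.5, 0.4]
width: 85.5
```

```bash
python3 plan.py 460.8 -217.3 100 -85.6
```

```text
t 1.43 p [ 414.1 -285.   190.9] rot [-90.56   0.31 -87.26] F [ 0.1 -0.5  0.4] M [ 0.   -0.07  0.04] w 85.5 q17 [ 0.48  0.1  -0.91]
TOTAL turn units now [ 0.11 -0.33 -0.06] | TOTAL shift units, in present axes [-1.62  2.27  1.27] | in goal axes [-1.6   2.27  1.29]
```

apply_moves(commands=[[[-0.41,0.5,0.33,0.11,-0.33,-0.06],[-0.41,0.5,0.33,0,0,0],[-0.41,0.5,0.33,0,0,0],[-0.41,0.5,0.33,0,0,0],[0,0,0,0,0,0]]])

```text
clock: 1.85
eef_pos: [469.1, -204.2, 107.7]
tool_rot: [-1.566, 0.003, -1.481]
force: [-0.5, 0.6, -0.0]
width: 85.4
```

```bash
python3 plan.py 460.8 -217.3 6.5 -85.6
```

```text
t 1.85 p [ 469.1 -204.2  107.7] rot [-89.72   0.15 -84.85] F [-0.5  0.6 -0. ] M [-0.02  0.02  0.  ] w 85.4 q17 [ 0.31  0.07 -1.03]
TOTAL turn units now [-0.06  0.15 -0.03] | TOTAL shift units, in present axes [ 0.32  2.53 -0.25] | in goal axes [ 0.31  2.53 -0.23]
```

apply_moves(commands=[[[0.3,0.5,-0.22,-0.06,0.15,-0.03],[0,0.5,0,0,0,0],[0,0.5,0,0,0,0],[0,0.3,0,0,0,0],[0,0,0,0,0,0],[0,0,0,0,0,0]]])

```text
clock: 2.35
eef_pos: [461.7, -216.0, 31.8]
tool_rot: [-1.573, 0.001, -1.489]
force: [-0.0, 0.3, 0.6]
width: 85.3
```

```bash
python3 - <<'E'
from plan import *
goto(460.8,-217.3,6.5,-85.6)
shot('top','top1');d=shot('scene','scene1')
i=cv2.resize(d['image'][110:235,190:360,::-1],None,fx=4.6,fy=4.6,interpolation=cv2.INTER_CUBIC);cv2.imwrite('pics/c2.png',i)
E
```

```text
t 2.35 p [ 461.7 -216.    31.8] rot [-9.014e+01  5.000e-02 -8.534e+01] F [-0.   0.3  0.6] M [ 0.01 -0.02 -0.02] w 85.3 q17 [ 0.35  0.05 -1.01]
TOTAL turn units now [ 0.03  0.05 -0.01] | TOTAL shift units, in present axes [ 0.03  0.63 -0.02] | in goal axes [ 0.03  0.63 -0.02]
```

View pics/c2.png

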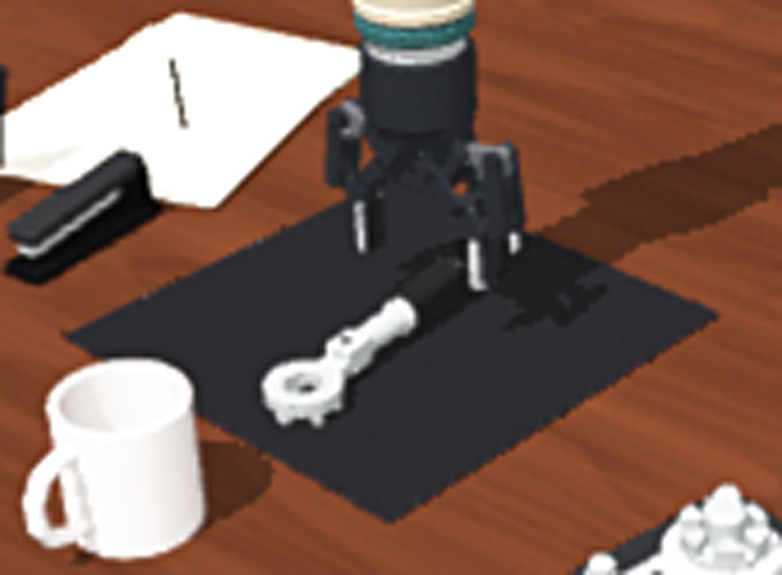

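apply_moves(commands=[[[0.03,0.32,-0.02,0.03,0.05,0],[0,0.3,0,0,0,0],[0,0,0,0,0,0],[0,0,0,0,0,0]]])

```text
clock: 2.78
eef_pos: [464.2, -218.9, 10.4]
tool_rot: [-1.563, -0.003, -1.494]
force: [-0.3, -0.6, -0.2]
width: 85.4
```

apply_moves(commands=[[[0,0,0,0,0,0],[0,0,0,0,0,0],[0,0,0,0,0,0],[0,0,0,0,0,0],[0,0,0,0,0,0],[0,0,0,0,0,0],[0,0,0,0,0,0],[0,0,0,0,0,0]]], claw=18)

```text
clock: 3.45
eef_pos: [465.6, -219.0, 12.8]
tool_rot: [-1.56, -0.004, -1.493]
force: [0.6, -0.3, -0.2]
width: 24.5
```

```bash
python3 plan.py 460.8 -217.3 6.5 -85.6
```

```text
t 3.45 p [ 465.6 -219.    12.8] rot [-89.38  -0.26 -85.56] F [ 0.6 -0.3 -0.2] M [0.04 0.02 0.  ] w 24.5 q17 [ 0.36  0.04 -1.  ]
TOTAL turn units now [-0.12  0.01  0.05] | TOTAL shift units, in present axes [-0.05  0.15 -0.12] | in goal axes [-0.05  0.16 -0.12]
```

apply_moves(commands=[[[0,0,0,0,0,0],[0,0,0,0,0,0],[0,0,0,0,0,0]]])

```text
clock: 3.7
eef_pos: [465.6, -219.0, 12.8]
tool_rot: [-1.56, -0.004, -1.493]
force: [-1.0, -0.4, 0.1]
width: 24.6
```

```bash
python3 - <<'E'
from plan import *
goto(460.8,-217.3,6.5,-85.6)
d=shot('top','top2');e=shot('scene','scene2')
r=lambda d,x,y:cv2.resize(d['image'][y:y+90,x:x+65,::-1],None,fx=6,fy=6,interpolation=cv2.INTER_CUBIC)
cv2.imwrite('pics/c3.png',np.hstack([r(d,335,180),r(e,245,125)]))
E
```

```text
t 3.7 p [ 465.6 -219.    12.8] rot [-89.39  -0.26 -85.56] F [-1.  -0.4  0.1] M [ 0.02  0.05 -0.04] w 24.6 q17 [ 0.36  0.04 -1.  ]
TOTAL turn units now [-0.12  0.01  0.05] | TOTAL shift units, in present axes [-0.05  0.16 -0.12] | in goal axes [-0.05  0.16 -0.12]
```

View pics/c3.png

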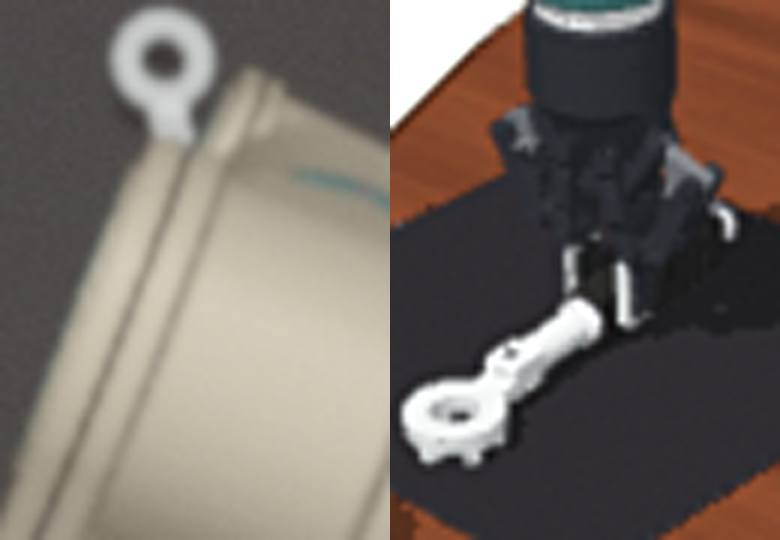

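apply_moves(commands=[[[0,0,0,0,0,0],[0,0,0,0,0,0],[0,0,0,0,0,0],[0,0.15,-0.12,-0.12,0.0,0.05],[0,0,0,0,0,0],[0,0,0,0,0,0]]], claw=45)

```text
clock: 4.3
eef_pos: [460.5, -219.5, 6.1]
tool_rot: [-1.571, 0.0, -1.493]
force: [0.7, -0.2, 0.1]
width: 44.8
```

```bash
python3 plan.py 460.8 -217.3 5 -85.6
```

```text
t 4.3 p [ 460.5 -219.5    6.1] rot [-9.004e+01  1.000e-02 -8.555e+01] F [ 0.7 -0.2  0.1] M [ 0.05  0.01 -0.  ] w 44.8 q17 [ 0.36  0.04 -1.  ]
TOTAL turn units now [ 0.01  0.01 -0.  ] | TOTAL shift units, in present axes [-0.05  0.03  0.01] | in goal axes [-0.05  0.03  0.01]
```

apply_moves(commands=[[[0,0,0,0,0,0],[0,0,0,0,0,0],[0,0,0,0,0,0],[0,0,0,0,0,0],[0,0,0,0,0,0],[0,0,0,0,0,0]]], claw=18)

```text
clock: 4.8
eef_pos: [460.2, -219.4, 6.0]
tool_rot: [-1.572, 0.001, -1.493]
force: [-0.3, 0.9, 0.3]
width: 25.5
```

apply_moves(commands=[[[0,-0.2,0,0,0,0],[0,-0.4,0,0,0,0],[0,-0.4,0,0,0,0],[0,-0.4,0,0,0,0],[0,-0.4,0,0,0,0],[0,-0.4,0,0,0,0],[0,0,0,0,0,0],[0,0,0,0,0,0]]])

```text
clock: 5.47
eef_pos: [452.8, -216.1, 95.1]
tool_rot: [-1.588, 0.009, -1.493]
force: [-0.2, -0.3, -6.8]
width: 25.3
```

```bash
python3 - <<'E'
from fit import *
from plan import *
goto(460.5,-219.5,100,-85.6)
T=shot('top','top3');S=shot('scene','scene3')
i=cv2.resize(S['image'][110:210,240:350,::-1],None,fx=5,fy=5,interpolation=cv2.INTER_CUBIC);cv2.imwrite('pics/c4.png',i)
E
```

```text
t 5.47 p [ 452.8 -216.1   95.1] rot [-91.01   0.53 -85.53] F [-0.2 -0.3 -6.8] M [-0.05  0.26 -0.02] w 25.3 q17 [ 0.34  0.07 -1.01]
TOTAL turn units now [ 0.2   0.01 -0.11] | TOTAL shift units, in present axes [ 0.1  -0.13  0.18] | in goal axes [ 0.1  -0.12  0.18]
```

View pics/c4.png

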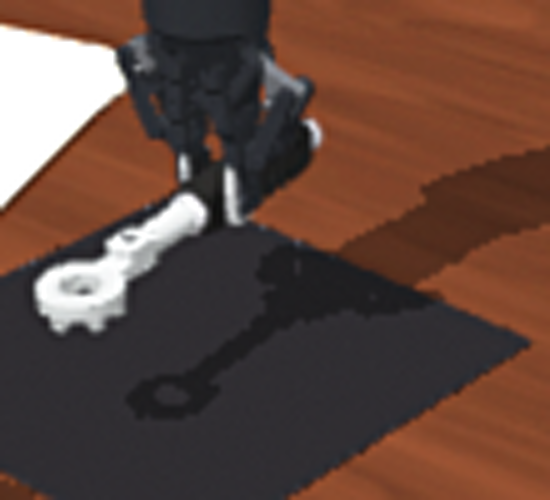

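apply_moves(commands=[[[0,-0.3,0,0.2,0,-0.1],[0,-0.3,0,0,-0.94,0],[0,0,0,0,-0.94,0],[0,0,0,0,-0.94,0],[0,0,0,0,-0.94,0],[0,0,0,0,-0.94,0],[0,0,0,0,-0.94,0],[0,0,0,0,-0.94,0]]])

```text
clock: 6.23
eef_pos: [446.0, -213.2, 109.7]
tool_rot: [-1.581, 0.018, -0.893]
force: [0.0, 1.0, -6.0]
width: 25.1
```

apply_moves(commands=[[[0,0,0,0,-0.94,0],[0,0,0,0,-0.94,0],[0,0,0,0,-0.94,0],[0,0,0,0,-0.94,0],[0,0,0,0,-0.94,0],[0,0,0,0,-0.5,0],[0,0,0,0,0,0]]])

```text
clock: 6.82
eef_pos: [440.0, -211.6, 100.8]
tool_rot: [-1.57, 0.037, -0.413]
force: [0.3, -0.1, -6.0]
width: 25.2
```

```bash
python3 plan.py 532.5 -18.1 105 -20
```

```text
t 6.82 p [ 440.  -211.6  100.8] rot [-89.94   2.1  -23.69] F [ 0.3 -0.1 -6. ] M [-0.21  0.03 -0.02] w 25.2 q17 [ 0.55 -0.23 -0.28]
TOTAL turn units now [-0.03 -0.74 -0.42] | TOTAL shift units, in present axes [ 0.17 -0.11  5.36] | in goal axes [ 0.52 -0.11  5.34]
```

apply_moves(commands=[[[0,0,0,0,-0.74,-0.42],[0.08,-0.02,0.76,0,0,0],[0.08,-0.02,0.76,0,0,0],[0.08,-0.02,0.76,0,0,0],[0.08,-0.02,0.76,0,0,0],[0.08,-0.02,0.76,0,0,0],[0.08,-0.02,0.76,0,0,0],[0,0,0,0,0,0]]])

```text
clock: 7.48
eef_pos: [519.6, -44.7, 97.6]
tool_rot: [-1.57, 0.011, -0.372]
force: [1.9, 1.9, -5.5]
width: 25.2
```

```bash
python3 plan.py 532.5 -18.1 100 -20
```

```text
t 7.48 p [519.6 -44.7  97.6] rot [-89.93   0.62 -21.3 ] F [ 1.9  1.9 -5.5] M [-0.02 -0.16  0.01] w 25.2 q17 [ 0.16 -0.19 -0.55]
TOTAL turn units now [-0.02 -0.26 -0.12] | TOTAL shift units, in present axes [ 0.06 -0.06  0.74] | in goal axes [ 0.08 -0.06  0.73]
```

apply_moves(commands=[[[0.07,-0.06,0.4,0,-0.26,-0.12],[0,0,0.33,0,0,0],[0,0,0,0,0,0],[0,0,0,0,0,0],[0,0,0,0,0,0]]])

```text
clock: 7.9
eef_pos: [530.2, -15.4, 95.5]
tool_rot: [-1.572, 0.008, -0.348]
force: [-0.5, -0.2, -5.7]
width: 25.0
```

```bash
python3 - <<'E'
from fit import *
from plan import *
goto(532.5,-18.1,100,-20)
T=shot('top','top4');S=shot('scene','scene4')
r=lambda d,x,y:cv2.resize(d['image'][y:y+80,x:x+64,::-1],None,fx=6,fy=6,interpolation=cv2.INTER_CUBIC)
cv2.imwrite('pics/c5.png',np.hstack([r(T,232,160),r(S,308,165)]))
E
```

```text
t 7.9 p [530.2 -15.4  95.5] rot [-90.07   0.46 -19.96] F [-0.5 -0.2 -5.7] M [-0.2   0.    0.02] w 25.0 q17 [ 0.1  -0.19 -0.59]
TOTAL turn units now [ 0.01  0.01 -0.09] | TOTAL shift units, in present axes [ 0.08 -0.11 -0.05] | in goal axes [ 0.08 -0.11 -0.04]
```

View pics/c5.png

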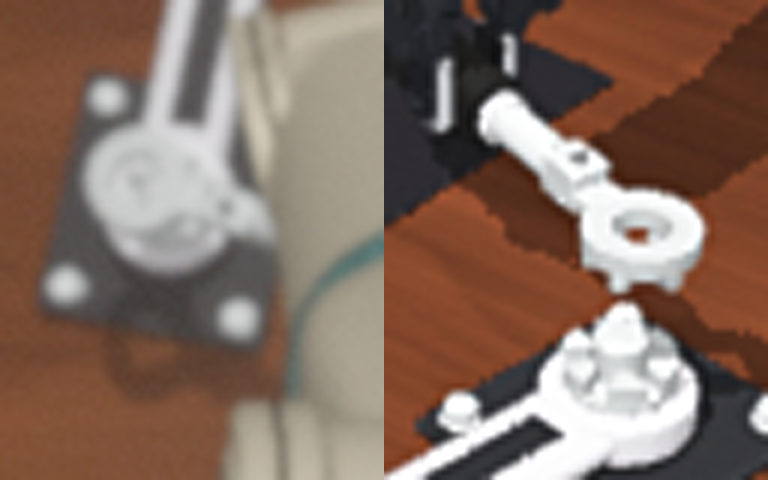

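```bash
python3 - <<'E'
from fit import *
from plan import *
T,S=load('top4'),load('scene4')
f=lambda x,y,x0,y0:((x+.5)/6-.5+x0,(y+.5)/6-.5+y0)
rs=f(641-384,229,308,165); rt=f(137,182,232,160)
print('tri',tri(T,rt,S,rs)); 
z=110.5
print(onz(T,rt,z),onz(S,rs,z))
D=np.radians
R=Ro.from_euler('xyz',[-90.07,.46,-19.96],degrees=True)
p=np.array([530.2,-15.4,95.5]); g=p+R.apply([0,-15,130.2]); print('geom',g)
print('fitT',fitc(T,g[:2],25,z,D(70)+D(np.arange(-130,131,5))))
print('fitT2',fitc(T,g[:2],25,z,D(70)+D(np.arange(-60,100,5))))
for nm,P in(('bore',lambda a:(g[0]+13*np.cos(a),g[1]+13*np.sin(a),z)),('outer',lambda a:(g[0]+25*np.cos(a),g[1]+25*np.sin(a),z))):
  q=proj(S,[P(a) for a in np.linspace(0,6.28,60)]); q=(q-[308,165]+.5)*6-.5+[384,0]; print(nm,'pred scene crop x',q[:,0].min(),q[:,0].max(),'y',q[:,1].min(),q[:,1].max())
  q=proj(T,[P(a) for a in np.linspace(0,6.28,60)]); q=(q-[232,160]+.5)*6-.5; print(nm,'pred top crop x',q[:,0].min(),q[:,0].max(),'y',q[:,1].min(),q[:,1].max())
for nm,r,zz in(('spindle tip',8,56.5),('spindle',12,53),('nut',25,44.5),('hub',34,30)):
  q=proj(S,[(576.9+r*np.cos(a),104+r*np.sin(a),zz) for a in np.linspace(0,6.28,60)]);q=(q-[308,165]+.5)*6-.5+[384,0]; print(nm,'scene crop x',q[:,0].min(),q[:,0].max(),'y',q[:,1].min(),q[:,1].max())
E
```

```text
tri (array([573.96513936, 109.30301867, 106.13936171]), np.float64(3.514961529699501))
[572.19194322 110.24506046 110.5       ] [580.38027146 111.16994901 110.5       ]
geom [574.76381157 106.95549846 110.34044124]
fitT (array([574.52498039, 109.95335682,  25.81502162]), np.float64(1.4018614654176387))
fitT2 (array([573.62452709, 109.05470573,  26.66957396]), np.float64(0.7559473667914431))
bore pred scene crop x 608.240869668816 671.7207091831574 y 201.7984679679841 237.2924033964092
bore pred top crop x 116.8775680796436 171.04981722162313 y 150.1034912525226 203.3805960826727
outer pred scene crop x 578.990696875493 701.0958541339286 y 185.90510295834343 254.18231640646678
outer pred top crop x 91.88241107141152 196.06224771034795 y 125.63105153212632 228.08525659389994
spindle tip scene crop x 606.0161273560669 643.9822827664218 y 313.8703702677777 336.4122808760771
spindle scene crop x 596.2000566024569 653.0512548875724 y 314.95089525200626 348.8277936596304
nut scene crop x 564.7821768542595 682.7356683833186 y 313.0373712673177 383.9438313914691
hub scene crop x 542.6319809221178 701.8915099360886 y 327.5949379804796 424.7487778626326
```

```bash
python3 plan.py 532.2 -20.9 72 -20
```

```text
t 8.0 p [530.1 -16.3  95.7] rot [-90.11   0.46 -20.02] F [-0.6 -0.8 -5.2] M [-0.26  0.09  0.04] w 25.1 q17 [ 0.1  -0.19 -0.59]
TOTAL turn units now [ 0.02 -0.   -0.09] | TOTAL shift units, in present axes [ 0.09  0.59 -0.09] | in goal axes [ 0.09  0.59 -0.09]
```

apply_moves(commands=[[[0.09,0.2,-0.09,0.02,0,-0.09],[0,0.2,0,0,0,0],[0,0.15,0,0,0,0],[0,0,0,0,0,0],[0,0,0,0,0,0],[0,0,0,0,0,0]]])

```text
clock: 8.5
eef_pos: [530.4, -25.7, 71.9]
tool_rot: [-1.574, 0.002, -0.357]
force: [0.8, 0.8, -6.2]
width: 25.3
```

```bash
python3 - <<'E'
from fit import *
from plan import *
goto(532.5,-20.9,72,-20)
T=shot('top','top5');S=shot('scene','scene5')
s,p,R=state(); D=np.radians
g=p+R.apply([-1.5,-15,132]); print('geom',g)
print('fitT',fitc(T,g[:2],25,g[2],D(70)+D(np.arange(-130,131,5))),fitc(T,g[:2],25,g[2],D(70)+D(np.arange(-60,100,5))))
r=lambda d,x,y,k:cv2.resize(d['image'][y:y+480//k,x:x+384//k,::-1],None,fx=k,fy=k,interpolation=cv2.INTER_CUBIC)
a,b=r(T,242,170,10)[:480,:380],r(S,330,185,10)[:480,:380]
for (im,d,o) in((a,T,(242,170)),(b,S,(330,185))):
  for c,rad,z,col in((g[:2],25,g[2],(0,0,255)),(g[:2],13,g[2],(0,0,255)),((576.9,104),34,30,(0,200,0)),((576.9,104),25,44.5,(255,0,0))):
    q=proj(d,[(c[0]+rad*np.cos(t),c[1]+rad*np.sin(t),z) for t in np.linspace(0,6.28,90)]); q=(q-o+.5)*10-.5
    for u,v in q[::2]: cv2.circle(im,(int(u),int(v)),1,col,-1)
cv2.imwrite('pics/c6.png',np.hstack([a,b]))
E
```

```text
t 8.5 p [530.4 -25.7  71.9] rot [-90.17   0.11 -20.47] F [ 0.8  0.8 -6.2] M [-0.19  0.04 -0.01] w 25.3 q17 [ 0.11 -0.17 -0.59]
TOTAL turn units now [ 0.03 -0.09 -0.02] | TOTAL shift units, in present axes [ 0.01 -0.    0.13] | in goal axes [ 0.01 -0.    0.13]
geom [575.51367262  98.71382106  86.86000164]
fitT (array([578.39881626,  97.53079395,  27.43026197]), np.float64(2.342042478355272)) (array([568.45434831, 105.15152785,  24.81755368]), np.float64(1.495056221436782))
```

View pics/c6.png

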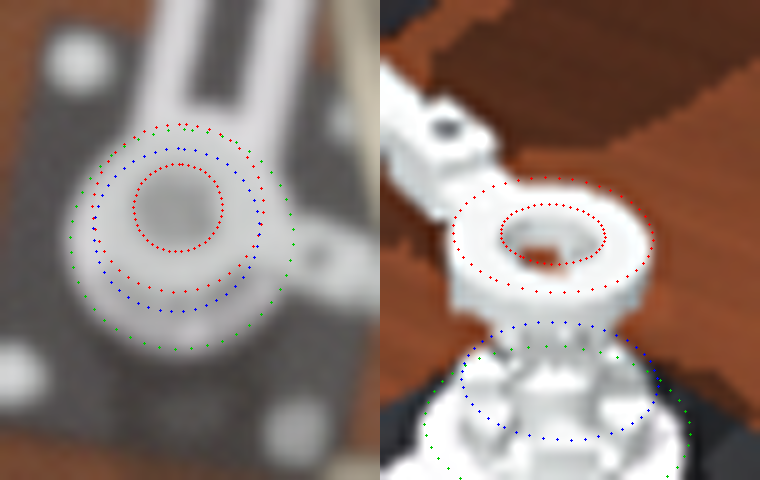

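apply_moves(commands=[[[0.03,0,0.13,0.03,-0.09,-0.02],[0,0,0,0,0,0],[0,0,0,0,0,0]]])

```text
clock: 8.85
eef_pos: [534.6, -20.2, 72.9]
tool_rot: [-1.57, -0.002, -0.348]
force: [-0.9, 0.4, -5.9]
width: 25.2
```

```bash
cat > nut.py <<'E'
from plan import *
C=np.array([576.9,104.2])
def ring():
    s,p,R=state(); g=p+R.apply([-1.5,3,132]); print('ring-hub',(g[:2]-C).round(1),'teeth z',g[2].round(1))
if __name__=='__main__':
    goto(533.2,-20.4,float(sys.argv[1]),-20); ring()
E
python3 nut.py 65
```

```text
t 8.85 p [534.6 -20.2  72.9] rot [-89.93  -0.11 -19.93] F [-0.9  0.4 -5.9] M [-0.28  0.14 -0.04] w 25.2 q17 [ 0.1  -0.17 -0.59]
TOTAL turn units now [-0.01  0.01  0.02] | TOTAL shift units, in present axes [-0.03  0.2  -0.02] | in goal axes [-0.03  0.2  -0.02]
ring-hub [1.3 0.2] teeth z 70.1
```

Within a millimetre or so; descend in small steps watching force.

apply_moves(commands=[[[-0.03,0.2,-0.01,0,0,0.02],[0,0,0,0,0,0],[0,0,0,0,0,0]]])

```text
clock: 9.1
eef_pos: [533.9, -19.5, 64.6]
tool_rot: [-1.569, -0.001, -0.347]
force: [0.0, -0.3, -6.0]
width: 24.8
```

```bash
python3 nut.py 59
```

```text
t 9.1 p [533.9 -19.5  64.6] rot [-8.988e+01 -8.000e-02 -1.988e+01] F [ 0.  -0.3 -6. ] M [-0.19  0.11  0.01] w 24.8 q17 [ 0.1  -0.17 -0.6 ]
TOTAL turn units now [-0.02  0.02  0.02] | TOTAL shift units, in present axes [-0.01  0.14 -0.03] | in goal axes [-0.01  0.14 -0.03]
ring-hub [0.5 1. ] teeth z 61.9
```

apply_moves(commands=[[[-0.01,0.2,-0.03,-0.02,0.02,0.02],[0,0,0,0,0,0],[0,0,0,0,0,0]]])

```text
clock: 9.35
eef_pos: [532.8, -20.7, 55.4]
tool_rot: [-1.571, 0.001, -0.349]
force: [0.8, 0.0, -6.7]
width: 24.9
```

```bash
python3 nut.py 51
```

```text
t 9.35 p [532.8 -20.7  55.4] rot [-9.002e+01  7.000e-02 -1.999e+01] F [ 0.8  0.  -6.7] M [-0.25  0.09 -0.01] w 24.9 q17 [ 0.09 -0.16 -0.6 ]
TOTAL turn units now [ 0.    0.   -0.01] | TOTAL shift units, in present axes [0.01 0.11 0.01] | in goal axes [0.01 0.11 0.01]
ring-hub [-0.4 -0.3] teeth z 52.4
```

apply_moves(commands=[[[0.01,0.1,0.01,0,0,0],[0,0,0,0,0,0]]])

```text
clock: 9.52
eef_pos: [533.1, -20.6, 50.8]
tool_rot: [-1.571, 0.002, -0.349]
force: [0.0, -0.4, -6.4]
width: 25.3
```

```bash
python3 nut.py 47
```

```text
t 9.52 p [533.1 -20.6  50.8] rot [-90.03   0.1  -20.01] F [ 0.  -0.4 -6.4] M [-0.29  0.12 -0.06] w 25.3 q17 [ 0.09 -0.16 -0.6 ]
TOTAL turn units now [ 0.01 -0.   -0.02] | TOTAL shift units, in present axes [0.  0.1 0. ] | in goal axes [0.  0.1 0. ]
ring-hub [-0.  -0.2] teeth z 47.7
```

apply_moves(commands=[[[0,0.06,0,0,0,0],[0,0,0,0,0,0]]])

```text
clock: 9.68
eef_pos: [533.2, -20.6, 48.0]
tool_rot: [-1.571, 0.002, -0.349]
force: [0.2, 0.3, -5.8]
width: 24.9
```

apply_moves(commands=[[[0,0.05,0,0,0,0],[0,0,0,0,0,0]]])

```text
clock: 9.85
eef_pos: [533.3, -20.6, 45.9]
tool_rot: [-1.571, 0.002, -0.349]
force: [-0.6, 0.3, -6.8]
width: 24.9
```

```bash
python3 nut.py 40
```

```text
t 9.85 p [533.3 -20.6  45.9] rot [-9.003e+01  9.000e-02 -2.001e+01] F [-0.6  0.3 -6.8] M [-0.23  0.06 -0.  ] w 24.9 q17 [ 0.09 -0.15 -0.61]
TOTAL turn units now [ 0.01 -0.   -0.02] | TOTAL shift units, in present axes [-0.    0.15  0.  ] | in goal axes [-0.    0.15  0.  ]
ring-hub [ 0.1 -0.2] teeth z 42.8
```

apply_moves(commands=[[[0,0.06,0,0,0,0],[0,0,0,0,0,0]]])

```text
clock: 10.02
eef_pos: [533.4, -20.6, 43.4]
tool_rot: [-1.571, 0.001, -0.349]
force: [-0.5, -0.0, -7.4]
width: 25.2
```

apply_moves(commands=[[[0,0.05,0,0,0,0],[0,0,0,0,0,0]]])

```text
clock: 10.18
eef_pos: [533.5, -20.6, 41.2]
tool_rot: [-1.571, 0.001, -0.349]
force: [-0.7, -0.6, -5.5]
width: 25.0
```

```bash
python3 nut.py 39
```

```text
t 10.18 p [533.5 -20.6  41.2] rot [-9.002e+01  6.000e-02 -2.001e+01] F [-0.7 -0.6 -5.5] M [-0.21  0.09  0.02] w 25.0 q17 [ 0.09 -0.15 -0.61]
TOTAL turn units now [ 0.   -0.   -0.01] | TOTAL shift units, in present axes [-0.01  0.06  0.  ] | in goal axes [-0.01  0.06  0.  ]
ring-hub [ 0.3 -0.2] teeth z 38.2
```

apply_moves(commands=[[[-0.01,0.04,0,0,0,0],[0,0,0,0,0,0]]])

```text
clock: 10.35
eef_pos: [533.5, -20.4, 39.6]
tool_rot: [-1.571, 0.0, -0.35]
force: [-0.1, -0.2, -5.1]
width: 24.7
```

apply_moves(commands=[[[0,0.03,0,0,0,0],[0,0,0,0,0,0]]])

```text
clock: 10.52
eef_pos: [533.6, -20.5, 38.8]
tool_rot: [-1.571, -0.0, -0.349]
force: [-0.8, 0.0, -0.9]
width: 24.7
```

```bash
python3 - <<'E'
from nut import *
goto(533.2,-20.4,39,-20);ring()
T=shot('top','top6');S=shot('scene','scene6')
r=lambda d,x,y,k:cv2.resize(d['image'][y:y+480//k,x:x+384//k,::-1],None,fx=k,fy=k,interpolation=cv2.INTER_CUBIC)
cv2.imwrite('pics/c7.png',np.hstack([r(T,242,170,10)[:480,:380],r(S,330,195,10)[:480,:380]]))
E
```

```text
t 10.52 p [533.6 -20.5  38.8] rot [-8.999e+01 -1.000e-02 -2.002e+01] F [-0.8  0.  -0.9] M [0.17 0.19 0.08] w 24.7 q17 [ 0.08 -0.15 -0.61]
TOTAL turn units now [-0. -0.  0.] | TOTAL shift units, in present axes [-0.01 -0.   -0.  ] | in goal axes [-0.01 -0.   -0.  ]
ring-hub [ 0.5 -0.2] teeth z 35.8
```

View pics/c7.png

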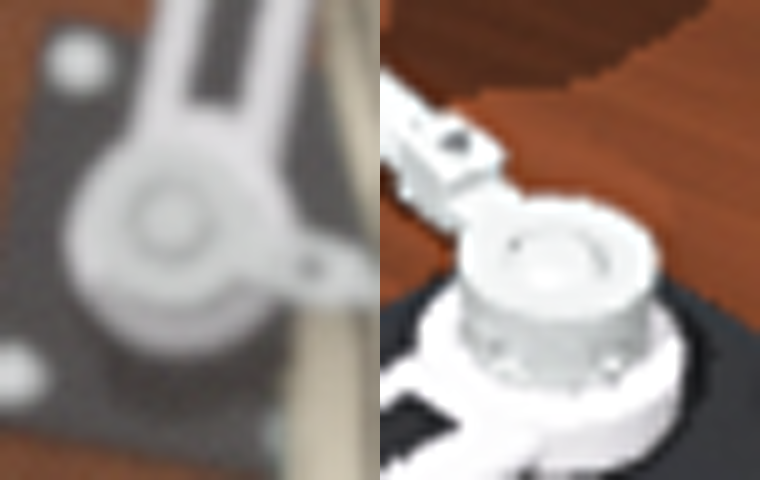

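```bash
cat > arc.py <<'E'
from nut import *
def tgt(yaw,z=38.8,c=(577.1,104.1)):
    G=Ro.from_euler('xyz',[-90,0,yaw],degrees=True); o=G.apply([-1.5,0,132]); return c[0]-o[0],c[1]-o[1],z,yaw
def mom():
    s,p,R=state(); F=np.array(s['force']); x=R.apply([1,0,0]); z=R.apply([0,0,1]); 
    print('tang F',round(F@x,2),'radial',round(F@z,2),'Mz',round(s['torque'][2],2),'Mz about pivot',round(s['torque'][2]+ (-(z*87)[0]*F[1]+(z*87)[1]*F[0])/1000,2))
    g=p+z*87-1.5*x-np.r_[577.1,104.1,0]; hy=np.degrees(np.arctan2(-g[1],-g[0]));ty=np.degrees(s['tool_rot'][2])+90
    print('head yaw',round(hy,1),'handle yaw',round(ty,1),'click deg',round(hy-ty,1),'pivot r',round(np.hypot(*g[:2]),1))
if __name__=='__main__':
    y=float(sys.argv[1]); goto(*tgt(y)); ring(); mom()
E
python3 arc.py -26
```

```text
t 10.62 p [533.6 -20.5  38.9] rot [-8.999e+01 -2.000e-02 -2.002e+01] F [-1.  -1.3 -2.2] M [0.1  0.16 0.09] w 25.1 q17 [ 0.08 -0.15 -0.61]
TOTAL turn units now [-0.   1.2  0. ] | TOTAL shift units, in present axes [-0.35  0.    0.01] | in goal axes [-0.35  0.   -0.02]
ring-hub [ 0.5 -0.2] teeth z 35.9
tang F -0.45 radial -1.57 Mz 0.09 Mz about pivot 0.05
head yaw 70.4 handle yaw 70.0 click deg 0.4 pivot r 45.0
```

apply_moves(commands=[[[-0.11,0,0,0,0.4,0],[-0.11,0,0,0,0.4,0],[-0.11,0,0,0,0.4,0]]])

```text
clock: 10.87
eef_pos: [521.5, -15.3, 39.2]
tool_rot: [-1.57, -0.001, -0.456]
force: [-1.4, 0.1, -3.6]
width: 25.1
```

```bash
python3 arc.py -30
```

```text
t 10.87 p [521.5 -15.3  39.2] rot [-8.995e+01 -4.000e-02 -2.611e+01] F [-1.4  0.1 -3.6] M [0.01 0.21 0.32] w 25.1 q17 [ 0.05 -0.12 -0.69]
TOTAL turn units now [-0.01  0.78  0.01] | TOTAL shift units, in present axes [-0.25  0.01 -0.  ] | in goal axes [-0.25  0.01 -0.02]
ring-hub [ 1.4 -0.3] teeth z 36.3
tang F -1.32 radial -0.49 Mz 0.32 Mz about pivot 0.2
head yaw 65.4 handle yaw 63.9 click deg 1.5 pivot r 44.7
```

apply_moves(commands=[[[-0.125,0.01,0,0,0.4,0.01],[-0.125,0,0,0,0.4,0],[-0.11,0,0,0,0.4,0],[0,0,0,0,0,0]]])

```text
clock: 11.2
eef_pos: [508.6, -8.0, 39.3]
tool_rot: [-1.569, -0.001, -0.565]
force: [-0.4, -0.8, -4.7]
width: 25.1
```

```bash
python3 arc.py -40
```

```text
t 11.2 p [508.6  -8.   39.3] rot [-8.992e+01 -7.000e-02 -3.234e+01] F [-0.4 -0.8 -4.7] M [-0.12  0.12  0.06] w 25.1 q17 [ 0.02 -0.09 -0.77]
TOTAL turn units now [-0.02  1.53  0.01] | TOTAL shift units, in present axes [-0.45  0.01  0.01] | in goal axes [-0.45  0.01 -0.05]
ring-hub [1.  0.1] teeth z 36.5
tang F 0.09 radial -0.84 Mz 0.06 Mz about pivot 0.07
head yaw 58.4 handle yaw 57.7 click deg 0.8 pivot r 44.4
```

apply_moves(commands=[[[-0.12,0.01,0,0,0.4,0.01],[-0.115,0,0.01,0,0.4,0],[-0.115,0,0,0,0.4,0],[-0.115,0,0,0,0.4,0]]])

```text
clock: 11.53
eef_pos: [494.1, 2.5, 39.2]
tool_rot: [-1.569, -0.001, -0.702]
force: [-0.8, -0.2, -3.4]
width: 25.2
```

```bash
python3 arc.py -46
```

```text
t 11.53 p [494.1   2.5  39.2] rot [-8.992e+01 -6.000e-02 -4.025e+01] F [-0.8 -0.2 -3.4] M [-0.07  0.19  0.23] w 25.2 q17 [-0.03 -0.05 -0.87]
TOTAL turn units now [-0.02  1.15  0.01] | TOTAL shift units, in present axes [-0.35  0.01 -0.01] | in goal axes [-0.35  0.01 -0.04]
ring-hub [1.3 0. ] teeth z 36.4
tang F -0.44 radial -0.68 Mz 0.23 Mz about pivot 0.19
head yaw 50.7 handle yaw 49.7 click deg 1.0 pivot r 44.2
```

apply_moves(commands=[[[-0.12,0.01,-0.01,0,0.4,0],[-0.12,0,0,0,0.4,0]]])

```text
clock: 11.7
eef_pos: [487.2, 8.7, 39.0]
tool_rot: [-1.568, -0.002, -0.772]
force: [-0.9, -1.2, -3.7]
width: 24.7
```

```bash
python3 arc.py -50
```

```text
t 11.7 p [487.2   8.7  39. ] rot [-89.87  -0.1  -44.25] F [-0.9 -1.2 -3.7] M [-0.2   0.2   0.13] w 24.7 q17 [-0.05 -0.03 -0.92]
TOTAL turn units now [-0.03  1.15  0.02] | TOTAL shift units, in present axes [-0.35  0.01 -0.01] | in goal axes [-0.34  0.01 -0.05]
ring-hub [1.3 0.1] teeth z 36.3
tang F 0.22 radial -1.47 Mz 0.13 Mz about pivot 0.15
head yaw 46.6 handle yaw 45.7 click deg 0.8 pivot r 44.1
```

apply_moves(commands=[[[-0.12,0,0,0,0.4,0],[-0.12,0,0,0,0.4,0]]])

```text
clock: 11.87
eef_pos: [480.8, 15.5, 39.2]
tool_rot: [-1.568, -0.002, -0.843]
force: [0.2, -1.0, -4.3]
width: 25.1
```

```bash
python3 arc.py -54
```

```text
t 11.87 p [480.8  15.5  39.2] rot [-89.84  -0.12 -48.29] F [ 0.2 -1.  -4.3] M [-0.2   0.15  0.11] w 25.1 q17 [-0.08 -0.02 -0.98]
TOTAL turn units now [-0.03  1.14  0.02] | TOTAL shift units, in present axes [-0.34  0.01 -0.02] | in goal axes [-0.34  0.01 -0.05]
ring-hub [1.4 0.2] teeth z 36.5
tang F 0.87 radial -0.52 Mz 0.11 Mz about pivot 0.19
head yaw 42.4 handle yaw 41.7 click deg 0.7 pivot r 43.9
```

apply_moves(commands=[[[-0.12,0.01,-0.02,0,0.4,0],[-0.12,0,0,0,0.4,0]]])

```text
clock: 12.03
eef_pos: [474.8, 22.6, 38.9]
tool_rot: [-1.566, -0.003, -0.913]
force: [-1.4, -1.2, -3.8]
width: 25.2
```

```bash
python3 arc.py -58
```

```text
t 12.03 p [474.8  22.6  38.9] rot [-89.74  -0.16 -52.3 ] F [-1.4 -1.2 -3.8] M [-0.36  0.3   0.17] w 25.2 q17 [-0.1  -0.   -1.03]
TOTAL turn units now [-0.05  1.14  0.03] | TOTAL shift units, in present axes [-0.34  0.   -0.02] | in goal axes [-0.33  0.   -0.05]
ring-hub [1.4 0.3] teeth z 36.5
tang F 0.13 radial -1.84 Mz 0.17 Mz about pivot 0.18
head yaw 38.3 handle yaw 37.7 click deg 0.6 pivot r 43.8
```

apply_moves(commands=[[[-0.12,0,-0.01,0,0.4,0],[-0.12,0,0,0,0.4,0]]])

```text
clock: 12.2
eef_pos: [469.3, 30.2, 39.0]
tool_rot: [-1.565, -0.003, -0.983]
force: [0.0, -0.9, -4.2]
width: 25.3
```

```bash
python3 arc.py -62
```

```text
t 12.2 p [469.3  30.2  39. ] rot [-89.69  -0.16 -56.34] F [ 0.  -0.9 -4.2] M [-0.28  0.34  0.06] w 25.3 q17 [-0.13  0.01 -1.08]
TOTAL turn units now [-0.06  1.13  0.03] | TOTAL shift units, in present axes [-0.33  0.   -0.02] | in goal axes [-0.33  0.01 -0.05]
ring-hub [1.5 0.4] teeth z 36.7
tang F 0.78 radial -0.52 Mz 0.06 Mz about pivot 0.13
head yaw 34.0 handle yaw 33.7 click deg 0.3 pivot r 43.7
```

apply_moves(commands=[[[-0.12,0,-0.02,-0.05,0.4,0.02],[-0.12,0,0,0,0.4,0]]])

```text
clock: 12.37
eef_pos: [464.4, 38.1, 39.1]
tool_rot: [-1.568, -0.001, -1.054]
force: [-1.9, -2.4, -4.7]
width: 25.2
```

```bash
python3 arc.py -66
```

```text
t 12.37 p [464.4  38.1  39.1] rot [-8.986e+01 -8.000e-02 -6.039e+01] F [-1.9 -2.4 -4.7] M [-0.38  0.31  0.12] w 25.2 q17 [-0.16  0.03 -1.13]
TOTAL turn units now [-0.03  1.12  0.01] | TOTAL shift units, in present axes [-0.33  0.01 -0.02] | in goal axes [-0.32  0.01 -0.06]
ring-hub [1.5 0.5] teeth z 36.4
tang F 1.17 radial -2.86 Mz 0.12 Mz about pivot 0.23
head yaw 29.8 handle yaw 29.6 click deg 0.2 pivot r 43.6
```

apply_moves(commands=[[[-0.12,0,-0.01,0,0.4,0],[-0.12,0,0,0,0.4,0]]])

```text
clock: 12.53
eef_pos: [461.2, 44.2, 39.3]
tool_rot: [-1.567, -0.005, -1.126]
force: [0.9, -6.7, -5.4]
width: 24.8
```

```bash
python3 arc.py -70
```

```text
t 12.53 p [461.2  44.2  39.3] rot [-89.76  -0.27 -64.52] F [ 0.9 -6.7 -5.4] M [-1.34  0.09  0.12] w 24.8 q17 [-0.19  0.04 -1.18]
TOTAL turn units now [-0.05  1.1   0.05] | TOTAL shift units, in present axes [-0.38  0.01 -0.03] | in goal axes [-0.38  0.01 -0.07]
ring-hub [ 2.9 -1.8] teeth z 36.8
tang F 6.43 radial -2.13 Mz 0.12 Mz about pivot 0.68
head yaw 29.0 handle yaw 25.5 click deg 3.6 pivot r 43.4
```

apply_moves(commands=[[[-0.1,0.01,0,0,0.5,0],[-0.1,0,0,0,0.5,0]]])

```text
clock: 12.7
eef_pos: [458.4, 50.6, 38.9]
tool_rot: [-1.566, -0.006, -1.212]
force: [-0.2, -1.4, -3.9]
width: 25.6
```

```bash
python3 arc.py -70
```

```text
t 12.7 p [458.4  50.6  38.9] rot [-89.74  -0.32 -69.44] F [-0.2 -1.4 -3.9] M [-0.13  0.25  0.64] w 25.6 q17 [-0.22  0.06 -1.23]
TOTAL turn units now [-0.05  0.11  0.06] | TOTAL shift units, in present axes [-0.2   0.   -0.05] | in goal axes [-0.2   0.   -0.06]
ring-hub [ 4.6 -5.8] teeth z 36.5
tang F 1.18 radial -0.68 Mz 0.64 Mz about pivot 0.75
head yaw 29.7 handle yaw 20.6 click deg 9.1 pivot r 43.4
```

apply_moves(commands=[[[-0.06,0,0,0,0.3,0],[0,0,0,0,0,0],[0,0,0,0,0,0]]])

```text
clock: 12.95
eef_pos: [457.7, 52.5, 39.0]
tool_rot: [-1.567, -0.007, -1.234]
force: [-0.0, -1.9, -3.7]
width: 25.2
```

```bash
python3 - <<'E'
from arc import *
goto(*tgt(-70)); mom()
T=shot('top','top7');S=shot('scene','scene7')
r=lambda d,x,y,w,h,k:cv2.resize(d['image'][y:y+h,x:x+w,::-1],None,fx=k,fy=k,interpolation=cv2.INTER_CUBIC)
cv2.imwrite('pics/c8.png',np.hstack([r(T,245,180,40,60,9),r(S,330,185,48,60,9)]))
E
```

```text
t 12.95 p [457.7  52.5  39. ] rot [-89.77  -0.37 -70.7 ] F [-0.  -1.9 -3.7] M [-0.35  0.26  0.56] w 25.2 q17 [-0.23  0.07 -1.25]
TOTAL turn units now [-0.05 -0.14  0.07] | TOTAL shift units, in present axes [-0.15  0.   -0.06] | in goal axes [-0.15  0.   -0.05]
tang F 1.74 radial -0.66 Mz 0.56 Mz about pivot 0.71
head yaw 29.5 handle yaw 19.3 click deg 10.2 pivot r 43.4
```

View pics/c8.png

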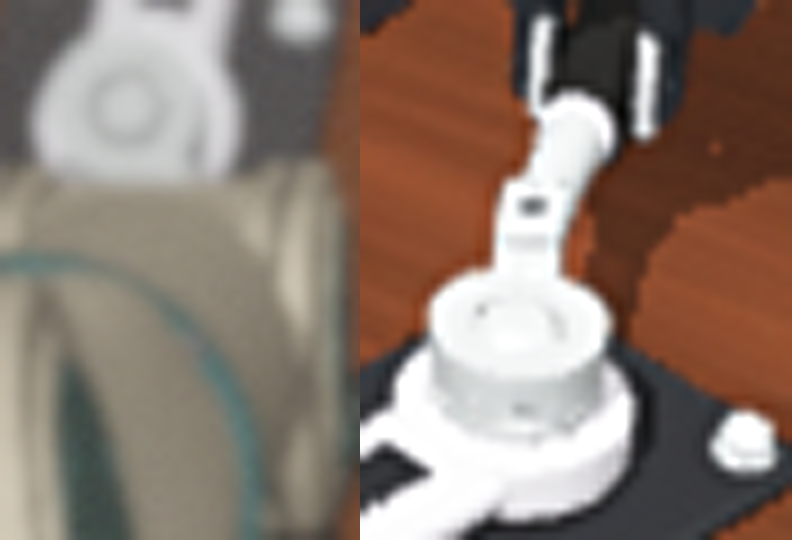

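apply_moves(commands=[[[0.115,0,0,0,-0.6,0],[0.115,0,0,0,-0.6,0],[0.09,0,0,0,-0.5,0],[0,0,0,0,0,0]]])

```text
clock: 13.38
eef_pos: [463.4, 39.8, 39.1]
tool_rot: [-1.567, -0.007, -1.076]
force: [-1.4, -1.2, -4.0]
width: 25.1
```

```bash
python3 arc.py -60.5
```

```text
t 13.38 p [463.4  39.8  39.1] rot [-89.78  -0.42 -61.63] F [-1.4 -1.2 -4. ] M [-0.15  0.37  0.6 ] w 25.1 q17 [-0.18  0.04 -1.14]
TOTAL turn units now [-0.04 -0.23  0.08] | TOTAL shift units, in present axes [ 0.04  0.01 -0.03] | in goal axes [ 0.04  0.01 -0.04]
ring-hub [ 2.  -0.4] teeth z 36.6
tang F 0.4 radial -1.82 Mz 0.6 Mz about pivot 0.64
head yaw 29.8 handle yaw 28.4 click deg 1.4 pivot r 43.6
```

apply_moves(commands=[[[0.05,0.0,-0.03,0,-0.3,0],[0,0,0,0,0,0]]])

```text
clock: 13.55
eef_pos: [464.6, 37.9, 39.1]
tool_rot: [-1.565, -0.007, -1.051]
force: [-1.2, 0.1, -5.9]
width: 24.9
```

```bash
python3 arc.py -60
```

```text
t 13.55 p [464.6  37.9  39.1] rot [-89.65  -0.42 -60.23] F [-1.2  0.1 -5.9] M [-0.14  0.41  0.04] w 24.9 q17 [-0.17  0.03 -1.12]
TOTAL turn units now [-0.07 -0.05  0.08] | TOTAL shift units, in present axes [ 0.01  0.01 -0.04] | in goal axes [ 0.01  0.01 -0.04]
ring-hub [1.6 0.5] teeth z 36.9
tang F -0.73 radial -1.04 Mz 0.04 Mz about pivot -0.02
head yaw 30.0 handle yaw 29.8 click deg 0.2 pivot r 43.5
```

apply_moves(commands=[[[0,-0.07,-0.02,-0.07,-0.03,0.08],[0,-0.07,0,0,0,0],[0,0,0,0,0,0]]])

```text
clock: 13.8
eef_pos: [464.4, 38.2, 44.9]
tool_rot: [-1.57, 0.001, -1.053]
force: [-0.8, -0.6, -5.5]
width: 24.9
```

```bash
python3 arc.py -60.2
```

```text
t 13.8 p [464.4  38.2  44.9] rot [-8.997e+01  5.000e-02 -6.031e+01] F [-0.8 -0.6 -5.5] M [-0.16  0.15 -0.02] w 24.9 q17 [-0.16  0.03 -1.12]
TOTAL turn units now [-0.01 -0.02 -0.01] | TOTAL shift units, in present axes [ 0.01  0.15 -0.04] | in goal axes [ 0.01  0.15 -0.04]
ring-hub [1.4 0.7] teeth z 41.9
tang F 0.11 radial -0.94 Mz -0.02 Mz about pivot -0.01
head yaw 29.6 handle yaw 29.7 click deg -0.1 pivot r 43.6
```

Free and unloaded; continue straight up.

apply_moves(commands=[[[0,-0.1,-0.02,0,0,0],[0,-0.1,0,0,0,0],[0,0,0,0,0,0]]])

```text
clock: 14.05
eef_pos: [463.2, 38.3, 53.7]
tool_rot: [-1.571, 0.002, -1.053]
force: [-0.6, -0.4, -6.4]
width: 25.4
```

```bash
python3 arc.py -60.2
```

```text
t 14.05 p [463.2  38.3  53.7] rot [-89.99   0.1  -60.35] F [-0.6 -0.4 -6.4] M [-0.09  0.19  0.03] w 25.4 q17 [-0.16  0.03 -1.12]
TOTAL turn units now [-0.   -0.03 -0.02] | TOTAL shift units, in present axes [ 0.03  0.37 -0.01] | in goal axes [ 0.02  0.37 -0.01]
ring-hub [0.3 0.7] teeth z 50.7
tang F 0.06 radial -0.76 Mz 0.03 Mz about pivot 0.03
head yaw 28.8 handle yaw 29.6 click deg -0.8 pivot r 44.5
```

apply_moves(commands=[[[0,-0.15,0,0,0,0],[0,-0.15,0,0,0,0],[0,-0.25,0,0,0,0],[0,-0.3,0,0,0,0],[0,-0.3,0,0,0,0],[0,0,0,0,0,0]]])

```text
clock: 14.55
eef_pos: [460.9, 38.4, 103.4]
tool_rot: [-1.574, 0.003, -1.053]
force: [0.1, -0.1, -5.1]
width: 25.3
```

```bash
python3 plan.py 462 -240 100 -85.6; python3 - <<'E'
from h import *
T=load('top0')
from fit import *
print('pad centre',np.mean([onz(T,p,3) for p in((321,174),(422,180),(420,281),(316,277))],0),'mug',onz(T,(362,147),85))
E
```

```text
t 14.55 p [460.9  38.4 103.4] rot [-90.18   0.18 -60.33] F [ 0.1 -0.1 -5.1] M [-0.11  0.09  0.04] w 25.3 q17 [-0.17  0.05 -1.13]
TOTAL turn units now [ 0.04  5.05 -0.03] | TOTAL shift units, in present axes [ 6.06  0.08 -3.42] | in goal axes [ 6.94  0.08 -0.51]
pad centre [ 476.51987164 -232.6331658     3.        ] mug [ 706.95039295 -204.36520686   85.        ]
```

apply_moves(commands=[[[0,0,0,0.04,0.84,-0.03],[0,0,0,0,0.84,0],[0,0,0,0,0.84,0],[0,0,0,0,0.84,0],[0,0,0,0,0.84,0],[0,0,0,0,0.8,0],[0.5,0,-0.05,0,0,0],[0.7,0,-0.05,0,0,0]]])

```text
clock: 15.22
eef_pos: [458.0, -2.9, 103.3]
tool_rot: [-1.571, 0.006, -1.499]
force: [0.4, -1.1, -6.5]
width: 24.9
```

apply_moves(commands=[[[0.7,0,-0.05,0,0,0],[0.7,0,-0.05,0,0,0],[0.7,0,-0.05,0,0,0],[0.7,0,-0.05,0,0,0],[0.7,0,-0.05,0,0,0],[0.6,0,0,0,0,0],[0,0,0,0,0,0],[0,0,0,0,0,0]]])

```text
clock: 15.88
eef_pos: [456.4, -179.4, 100.1]
tool_rot: [-1.575, 0.003, -1.503]
force: [0.1, 0.9, -6.2]
width: 25.0
```

```bash
python3 plan.py 455 -238 60 -85.6
```

```text
t 15.88 p [ 456.4 -179.4  100.1] rot [-90.25   0.19 -86.09] F [ 0.1  0.9 -6.2] M [ 0.07  0.28 -0.  ] w 25.0 q17 [ 0.25  0.11 -1.04]
TOTAL turn units now [ 0.05 -0.1  -0.04] | TOTAL shift units, in present axes [ 1.46  1.   -0.13] | in goal axes [ 1.46  1.   -0.15]
```

apply_moves(commands=[[[0.5,0.2,-0.05,0.05,-0.1,-0.04],[0.5,0.3,-0.05,0,0,0],[0.45,0.3,-0.05,0,0,0],[0,0.3,0,0,0,0],[0,0.3,0,0,0,0],[0,0.2,0,0,0,0],[0,0,0,0,0,0],[0,0,0,0,0,0]]])

```text
clock: 16.55
eef_pos: [454.6, -234.9, 32.1]
tool_rot: [-1.572, 0.003, -1.487]
force: [-0.2, -0.6, -6.1]
width: 25.2
```

```bash
python3 plan.py 455 -238 10 -85.6
```

```text
t 16.55 p [ 454.6 -234.9   32.1] rot [-90.05   0.15 -85.22] F [-0.2 -0.6 -6.1] M [-0.04  0.26 -0.05] w 25.2 q17 [ 0.38  0.06 -0.93]
TOTAL turn units now [ 0.01  0.08 -0.03] | TOTAL shift units, in present axes [0.08 0.55 0.  ] | in goal axes [0.08 0.55 0.  ]
```

Lower to about 4 mm above resting height (rest ≈ TCP z 6).

apply_moves(commands=[[[0,0.2,0,0,0,-0.03],[0,0.2,0,0,0,0],[0,0.1,0,0,0,0],[0,0,0,0,0,0],[0,0,0,0,0,0]]])

```text
clock: 16.97
eef_pos: [456.3, -232.8, 11.6]
tool_rot: [-1.569, -0.0, -1.484]
force: [0.2, 0.0, -6.4]
width: 25.1
```

```bash
python3 plan.py 454.5 -235.5 6 -85.3
```

```text
t 16.97 p [ 456.3 -232.8   11.6] rot [-8.991e+01 -2.000e-02 -8.500e+01] F [ 0.2  0.  -6.4] M [-0.01  0.24 -0.01] w 25.1 q17 [ 0.38  0.06 -0.93]
TOTAL turn units now [-0.02  0.06  0.  ] | TOTAL shift units, in present axes [ 0.06  0.14 -0.05] | in goal axes [ 0.06  0.14 -0.05]
```

apply_moves(commands=[[[0,0.08,0,-0.02,0,0],[0,0.03,0,0,0,0],[0,0,0,0,0,0]]])

```text
clock: 17.22
eef_pos: [456.8, -232.9, 7.2]
tool_rot: [-1.57, -0.001, -1.484]
force: [0.5, 0.5, -6.6]
width: 25.2
```

apply_moves(commands=[[[0,0.03,0,0,0,0],[0,0,0,0,0,0]]])

```text
clock: 17.38
eef_pos: [457.2, -233.2, 6.2]
tool_rot: [-1.57, -0.001, -1.484]
force: [0.3, 0.6, -5.9]
width: 24.8
```

```bash
python3 plan.py 454.5 -235.5 6 -85.3
```

```text
t 17.38 p [ 457.2 -233.2    6.2] rot [-8.993e+01 -8.000e-02 -8.500e+01] F [ 0.3  0.6 -5.9] M [-0.03  0.27 -0.  ] w 24.8 q17 [ 0.38  0.05 -0.93]
TOTAL turn units now [-0.01  0.06  0.02] | TOTAL shift units, in present axes [ 0.05  0.01 -0.07] | in goal axes [ 0.05  0.01 -0.07]
```

Just about touching; one more small step, then open.

apply_moves(commands=[[[0,0.03,0,0,0,0],[0,0,0,0,0,0]]])

```text
clock: 17.55
eef_pos: [457.4, -233.4, 6.5]
tool_rot: [-1.569, -0.002, -1.484]
force: [-0.2, -0.3, -6.4]
width: 25.4
```

apply_moves(commands=[[[0,0,0,0,0,0],[0,0,0,0,0,0],[0,0,0,0,0,0],[0,0,0,0,0,0],[0,0,0,0,0,0],[0,0,0,0,0,0]]], claw=70)

```text
clock: 18.05
eef_pos: [460.9, -235.3, 8.8]
tool_rot: [-1.561, -0.006, -1.484]
force: [-0.2, -0.2, 0.1]
width: 70.0
```

apply_moves(commands=[[[0,-0.2,0,0,0,0],[0,-0.4,0,0,0,0],[0,-0.6,0,0,0,0],[0,-0.6,0,0,0,0],[0,-0.6,-0.3,0,0,0],[0,-0.5,-0.3,0,0,0],[0,0,0,0,0,0],[0,0,0,0,0,0]]])

```text
clock: 18.72
eef_pos: [435.0, -236.4, 131.9]
tool_rot: [-1.561, -0.006, -1.484]
force: [0.5, -0.1, -1.0]
width: 70.3
```

```bash
python3 - <<'E'
from fit import *
from plan import *
show()
T=shot('top','top8');S=shot('scene','scene8')
print('ring',fitc(T,(588,-222),25,21,np.radians(np.arange(-140,141,5))))
r=lambda d,x,y,w,h,k:cv2.resize(d['image'][y:y+h,x:x+w,::-1],None,fx=k,fy=k,interpolation=cv2.INTER_CUBIC)
cv2.imwrite('pics/c9.png',np.hstack([r(T,235,120,195,170,2.5)[:425],r(S,190,120,120,142,3)[:425]]))
E
```

```text
t 18.72 p [ 435.  -236.4  131.9] rot [-89.44  -0.33 -85.02] F [ 0.5 -0.1 -1. ] M [ 0.02 -0.02 -0.03] w 70.3 q17 [ 0.37  0.1  -0.93]
ring (array([ 587.65551353, -220.69436698,   26.57097987]), np.float64(0.22047874832537248))
```

View pics/c9.png

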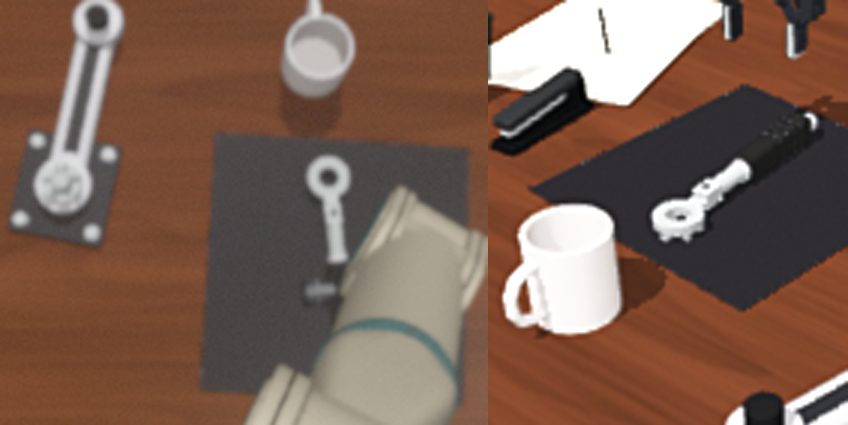

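```bash
python3 - <<'E'
from fit import *
from cell import finish_job
a=np.radians(np.arange(0,360,3.))
for d,rs in((load('top8'),(18,20,22)),(load('scene8'),(20,22))):
  for r in rs:
    uv=proj(d,np.c_[577+r*np.cos(a),104.2+r*np.sin(a),np.full(len(a),44.5)])
    v=map_coordinates(gray(d),[uv[:,1],uv[:,0]],order=1); h=((v-v.mean())*np.exp(-6j*a)).mean()
    print(r,'slot phase mod 60',((-np.degrees(np.angle(h))/6+30)%60).round(1))
finish_job()
E
```

```text
18 slot phase mod 60 33.5
20 slot phase mod 60 33.8
22 slot phase mod 60 34.5
20 slot phase mod 60 27.8
22 slot phase mod 60 33.8
the job is handed in; nothing more can be done
```

The nut is tightened until the wrench's handle gave way, and the wrench is back on the pad. The job was handed in at about 19 s of the 64 s allowed. No verdict was given, so what follows rests on my own readings.

- **Seating:** The ring went over the spindle and the teeth into the slots with no side-force. The tool stopped at z about 39 mm, which puts the teeth tips at about 36 mm against the seat at 36.5 mm. In the picture the spindle filled the bore.
- **Tightening:** The nut turned clockwise by about 36°, as wrench travel less about 4° of play. It then stood still while the sideways force rose to about 6.4 N. I bent the handle about the pivot to roughly 10° (0.18 rad) at 0.7 N m, between the 0.10 trip and the 0.30 limit. This figure comes from the tool pose; the picture shows a clear kink.
- **Backing off:** I eased the handle back until the moment was about zero, then lifted straight off.
- **After lifting:** The nut's slots point to about 34° (mod 60) in the pictures, against about 10° at the start. Allowing for the 60° repeat, that matches 36° clockwise with no sign of turning back.
- **Last view:** The wrench lies flat on the pad, teeth down and handle straight, with the ring centre at about (+111, +12) mm from the pad's centre. The gripper is open and clear above it. The mug and stapler look unmoved. The mouse was outside the last crop, but the arm never came near it.

**Checks that disagreed:**
- The scene camera put the ring up to 4 mm lower than the top camera did. I relied on the top camera together with the tool geometry.
- One of the five slot-angle readings was 27.8°; the other four lay between 33.5° and 34.5°.
- The first grasp sat too high on the handle, so I opened and gripped again about 7 mm lower before lifting.

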